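Rebuild the stacking stone jars on the vanity

ROBOT

A 6-joint arm with a two-finger parallel gripper is mounted at the origin on the work surface. World frame = base frame: x ahead of the robot, y to its left, z up, the work surface at z = 0. Lengths are in m, angles in rad, forces in N, time in s.
With the tool pointing down it reaches from about 0.325 to 0.875 m from the base axis. Payload 4.4 kg.
Tool frame: the origin (TCP) lies on the centre line of the jaws, within the pads' length; the fingertips stand bot.tips_ahead ahead of it and the grasp point (between the pads) lies 5 mm behind it (bot.tips_ahead is the distance from the TCP to the fingertips, in m); x points along the fingers, z is the direction in which the jaws open and shut, and the axes are right-handed (so a half turn about x gives the same grasp; the last joint's range is limited). The gripper opens to 85 mm and grips with 20 to 120 N. Pads are 22 mm wide; open, the fingers measure 114 mm over their backs; the gripper's body (76 mm by 85 mm) begins 54 mm behind the grasp point. The pads swing forward as they close: fully open they stand 13 mm farther back than shut.
Start: joints at [-1.494, 0.207, 1.542, -0, 1.393, -0.15], TCP at [0.129, -0.56, 0.245] pointing down, gripper open.
Joint ranges: [-2.73, 2.73], [-0.86, 2.22], [0.23, 2.46], [-1.11, 4.25], [0.08, 2.63], [-2.82, 2.82]. Speed limits (rad/s): [2.79, 2.79, 3.14, 3.14, 3.14, 3.14].

INTERFACE

Orientations are given as a unit quaternion [x, y, z, w].
In Python, from bench import observe, capture, get_calibration, sign_off, bot gives the robot as it stands.
- The arm moves only by the tool carry_out, never from a script. Its argument "plan" is a list that holds one entry, the list of rows, each a list of 7 numbers: the finger opening in m, from 0 to 0.0854, then the shift along the world's x, y, z in m, then the turn, a rotation vector about the world's x, y, z in rad. A call has 1 to 8 rows; each row is the pose to reach, as a shift and turn from the pose commanded when the call began; what a row does not reach only later rows make up. A row lasts 1/10 s, in which the tool goes at most 50 mm and 8.59 degrees, less where a joint would pass 70% of its speed; a pose out of reach is approached as far as the arm can. A call with a gripper value outside its range is refused whole. The fingers move at their own pace and stop on an object; "grip_force" is the grip in N (left out, the last holds). Time passes only in rows, so rows that repeat a pose let the fingers close. It gives the time, the measured TCP pose, the force and the opening at its end, in the units of the state.
- observe(): the state, without advancing time (a new reading comes with each control period).
- capture(name): name is "scene" or "top" or "wrist"; returns the picture (420x560x3 uint8, red, green, blue); there is no depth.
- get_calibration(name): a dict with "fx", "fy", "cx", "cy" (pixels), "world_from_camera" (4x4, takes a point from camera to world coordinates); the wrist camera has in their place "tool_from_camera" (4x4, takes a point from camera to tool coordinates, whose origin is the TCP and whose axes are the tool frame's). Camera axes: x right, y down, z forward; pixel columns grow to the right and rows downward; lengths in m; the calibration is good to about 2 mm. A picture is of the moment at which its call begins: read the wrist's pose just before it. get_calibration takes no time and is no camera call.
- sign_off(): hands the job in, once; it reports no verdict.
The state is a dict: "time": time; "joint_positions": joint angles; "qd": joint speeds; "effort": joint torques, N m; "position": TCP position; "tcp_rot": TCP orientation; "wrist_force": force on the tool from outside, world axes, zero at the start; "ft_torque": the same for the moment, N m; "width": finger opening in m.
Only numpy, scipy, OpenCV 4.12 (cv2) and the standard library are available. Lean on these libraries where they do the work, as an engineer would, in place of code of your own. Each camera call takes 0.05 s, during which the arm holds its last target.

TASK

Put the set of grey stone stacking jars together on the middle of the round wooden board (not the square one), upright: the large jar first, then the medium one seated on it, then the small one, and last the knobbed lid, setting each down and letting go before the next. Each foot must drop fully home into the mouth below. Leave the tumbler, the lidded canister, the hairbrush and the cuticle pusher where they are.

Things in the scene. Friction and masses are not known exactly. Their poses are not given: they have to be found in the camera images.
- jar_large: Largest grey cast-stone jar: open-topped cylinder, 68 mm outside diameter, 60 mm high, wall 10 mm, mouth 48 mm wide and 50 mm deep, flat bottom, 0.24 kg (may vary by a quarter). Origin: centre of the underside, z up along the jar's axis. Shuffled start, standing upright on the vanity top.
- jar_medium: Medium grey cast-stone jar: 52 mm high in all; body 60 mm outside diameter and 46 mm high over a round foot 42 mm in diameter and 6 mm high that fits the large jar's mouth with 3 mm to spare all round; wall 10 mm, mouth 40 mm wide and 36 mm deep; 0.17 kg (may vary by a quarter). Origin: centre of the underside of the foot, z up along the axis. Seated, its origin is 54 mm above the large jar's origin. Shuffled start, standing upright on the vanity top.
- jar_small: Small grey cast-stone jar: 46 mm high in all; body 52 mm outside diameter and 40 mm high over a round foot 34 mm in diameter and 6 mm high that fits the medium jar's mouth with 3 mm to spare all round; wall 10 mm, mouth 32 mm wide and 30 mm deep; 0.12 kg (may vary by a quarter). Origin: centre of the underside of the foot, z up along the axis. Seated, its origin is 46 mm above the medium jar's origin. Shuffled start, standing upright on the vanity top.
- jar_lid: Grey cast-stone lid, 44 mm high in all: a round plug 26 mm in diameter and 6 mm high, over it a disc 44 mm in diameter and 8 mm thick, over that an upright cylindrical knob 18 mm in diameter and 30 mm high to grip it by; 0.06 kg. The plug fits the small jar's mouth with 3 mm to spare all round. Origin: centre of the underside of the plug, z up along the axis. Seated, its origin is 40 mm above the small jar's origin. Starts lying knob up on the vanity top.
- round_board: Round dark wooden board, 100 mm in diameter, 10 mm thick, fixed to the vanity top; the jars are stacked on its middle. Origin: centre of the underside, z up. It and the square board swap places.
- square_board: Square dark wooden board, 100 x 100 mm, 10 mm thick, fixed to the vanity top; stays empty. Origin: centre of the underside, z up.
- tumbler: Pale blue glass tumbler standing upright, 72 mm across the rim, 95 mm high; not to be moved. Origin: centre of the underside.
- canister: White ceramic canister with its lid on, 94 mm in diameter, 111 mm high to the top of its ball knob; not to be moved. Origin: centre of the underside.
- hairbrush: Round wooden hairbrush lying flat, 200 mm long; barrel 38 mm thick with black bristles from the origin to 90 mm along its +x, wooden handle 110 mm long along its -x; not to be moved. Origin: on the underside where handle and barrel meet.
- cuticle_pusher: Steel cuticle pusher lying flat, 150 mm long along its x, 8 mm thick, about 10 mm wide; not to be moved. Origin: centre of the underside.

How it is judged:
By the outcome, as a careful person would: the job done as asked, in the order asked, and still so for the second after the job is handed in, with the robot touching nothing.
It also fails if it takes over 123 s, if anything falls off the work surface, if the arm or the gripper's body presses on something with over 40 N, if the wrist force passes 120 N, or if a joint passes its speed limit or range.

## Working session

There is one attempt and no reset: what is moved stays moved. The work goes in short steps, Python scripts to look and compute and a tool call to move; the robot and the scene stay as the last step left them, time stands still between calls to the robot, and variables do not carry over. Pictures are saved under pics/ and viewed, and the job is handed in when it is done.

Besides the shell and the picture viewer there is one more tool, called after "Request:" by a JSON object that holds its "api" and its "payload", one argument or row to a line. carry_out: Moves the arm, as the interface text tells. Its arguments: {"type":"object","properties":{"plan":{"type":"array","items":{"type":"array","items":{"type":"array","items":{"type":"number"}}}},"grip_force":{"type":"number"}},"required":["plan"]}

```bash
ls; mkdir -p pics; python3 - <<'E'
from bench import *
import cv2,numpy as np
print(observe()); print(bot.tips_ahead,[a for a in dir(bot) if a[0]!='_'])
for n in("scene","top","wrist"):
    im=capture(n); cv2.imwrite(f"pics/{n}0.png",im[...,::-1]); print(n,get_calibration(n))
E
```

```text
pics
{'time': 0.0, 'joint_positions': array([-1.49447491e+00,  2.07385161e-01,  1.54298494e+00, -1.75567810e-05,
        1.39348593e+00, -1.50491779e-01]), 'qd': array([ 8.19499805e-04, -8.33765094e-04, -8.61367348e-04, -4.48305262e-04,
       -4.53681444e-05,  1.77280233e-03]), 'effort': array([-4.47992124e-04, -3.83035183e+01, -2.91597623e+01, -2.90531307e-04,
        1.05341105e-02, -2.84144058e-06]), 'position': array([ 0.12923412, -0.55953603,  0.24413081]), 'tcp_rot': array([ 0.44078748,  0.5539193 , -0.43962293,  0.55282139]), 'wrist_force': array([0.3586186 , 0.19739271, 0.11783194]), 'ft_torque': array([-0.03191502, -0.02075545,  0.01308531]), 'width': 0.0854708030594175}
0.014 ['PlanningError', 'tips_ahead']
scene {'fx': 461.6327889033548, 'fy': 461.6327889033548, 'cx': 287.34249183673575, 'cy': 218.83505910885546, 'world_from_camera': array([[-0.59874104,  0.63218822, -0.49177964,  1.18067714],
       [ 0.800889  ,  0.46544929, -0.37674099,  0.45285986],
       [-0.00927273, -0.6194312 , -0.78499618,  1.00280169],
       [ 0.        ,  0.        ,  0.        ,  1.        ]])}
top {'fx': 399.90128010910286, 'fy': 399.90128010910286, 'cx': 280.8340775502312, 'cy': 209.4781223136562, 'world_from_camera': array([[ 0.01630896, -0.99938078,  0.03117822,  0.52278187],
       [-0.9997657 , -0.01585552,  0.01473582, -0.01231783],
       [-0.01423235, -0.03141124, -0.99940521,  0.84352069],
       [ 0.        ,  0.        ,  0.        ,  1.        ]])}
wrist {'fx': 372.1305333556016, 'fy': 372.1305333556016, 'cx': 282.6437812186654, 'cy': 207.78552502482893, 'tool_from_camera': array([[-7.04295820e-04, -3.10613525e-01,  9.50536029e-01,
        -1.30602130e-01],
       [ 6.51316128e-04, -9.50536205e-01, -3.10613100e-01,
         7.87753583e-02],
       [ 9.99999540e-01,  4.00335937e-04,  8.71766274e-04,
         4.02293777e-04],
       [ 0.00000000e+00,  0.00000000e+00,  0.00000000e+00,
         1.00000000e+00]])}
```

View pics/top0.png

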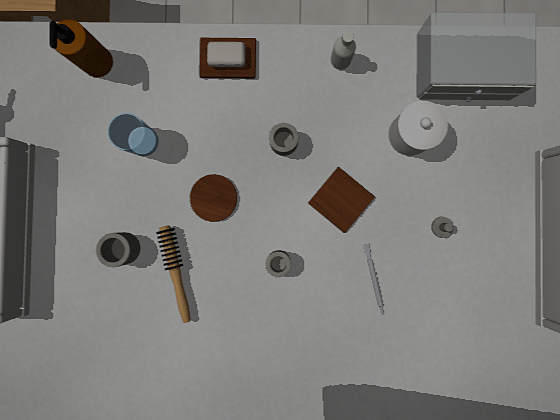

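View pics/scene0.png

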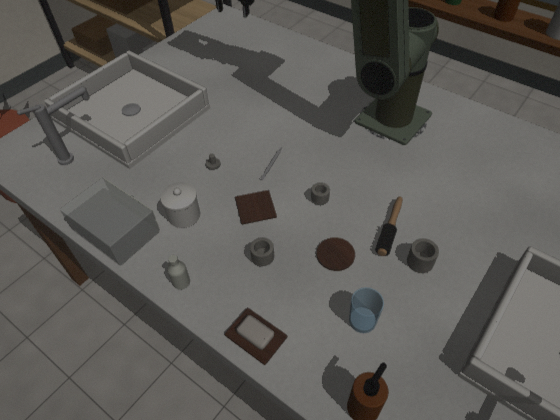

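View pics/wrist0.png

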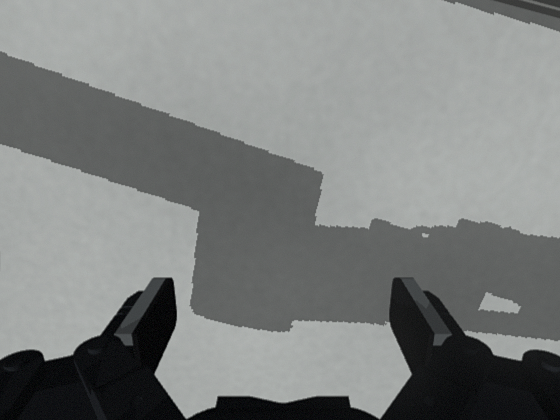

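```bash
python3 - <<'E'
import cv2,numpy as np
im=cv2.imread("pics/top0.png")
c=[(115,249),(284,139),(278,264),(441,227),(214,198),(342,200)]
t=[]
for x,y in c:
    t.append(cv2.resize(im[y-33:y+33,x-33:x+33],(264,264),interpolation=cv2.INTER_CUBIC))
o=np.vstack([np.hstack(t[:3]),np.hstack(t[3:])])
cv2.imwrite("pics/zoom0.png",cv2.convertScaleAbs(o,alpha=1.6))
E
```

```text
(no output)
```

View pics/zoom0.png

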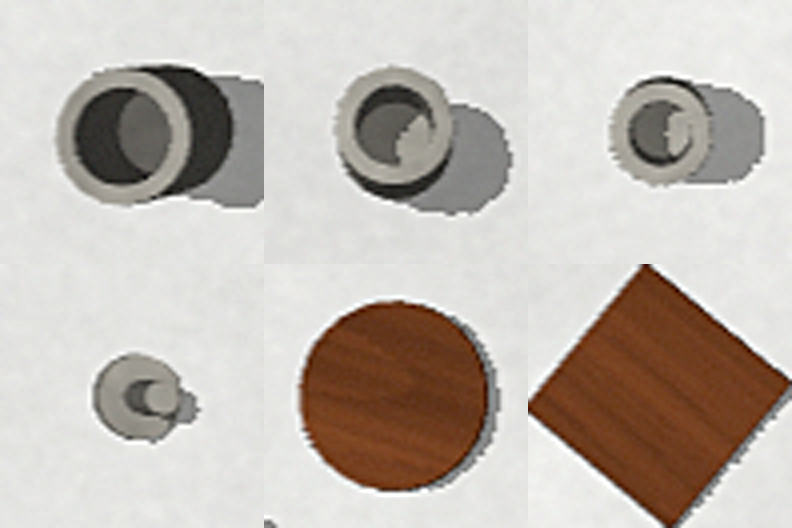

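```bash
cat > h.py <<'E'
import cv2,numpy as np
from scipy.spatial.transform import Rotation as R
from bench import *
def ray(n,uv,z,T=None):
    c=get_calibration(n); T=c["world_from_camera"] if T is None else T
    d=T[:3,:3]@np.array([(uv[0]-c["cx"])/c["fx"],(uv[1]-c["cy"])/c["fy"],1]); o=T[:3,3]
    return o+d*(z-o[2])/d[2]
def wristT(s):
    T=np.eye(4);T[:3,:3]=R.from_quat(s["tcp_rot"]).as_matrix();T[:3,3]=s["position"]
    return T@get_calibration("wrist")["tool_from_camera"]
def circ(pts):
    A=np.c_[2*pts[:,:2],np.ones(len(pts))];b=(pts[:,:2]**2).sum(1)
    s=np.linalg.lstsq(A,b,rcond=None)[0];return s[:2],np.sqrt(s[2]+s[0]**2+s[1]**2)
def fitc(n,pix,z,T=None,it=6,tol=.0015):
    "circle through contour pixels cast on plane z, trimming outliers"
    p=np.array([ray(n,u,z,T) for u in pix])[:,:2]; q=p
    for _ in range(it):
        c,r=circ(q); e=abs(np.hypot(*(p-c).T)-r); q=p[e<max(tol,np.quantile(e,.5))]
    return c,r,len(q),len(p)
E
python3 - <<'E'
from h import *
im=cv2.imread("pics/top0.png").astype(int)
for n,(x,y) in dict(L=(115,249),M=(284,139),S=(278,264),lid=(441,227)).items():
    p=im[y-22:y+22,x-22:x+22]
    print(n); 
    g=p.sum(2)//3; s=p[...,2]-p[...,0]
    r=22
    print(g[18,:].tolist()); print(s[18,:].tolist())
E
```

```text
L
[140, 141, 144, 120, 94, 92, 96, 99, 64, 27, 24, 29, 32, 32, 30, 31, 30, 31, 28, 54, 61, 58, 58, 58, 57, 58, 57, 57, 57, 55, 62, 98, 104, 102, 104, 81, 41, 29, 28, 32, 28, 32, 29, 29]
[2, 0, 1, 4, 8, 9, 8, 7, 7, 5, 2, 2, 1, 1, 2, 4, 3, 3, 3, 4, 5, 5, 6, 6, 4, 5, 4, 4, 5, 5, 6, 7, 9, 8, 8, 7, 4, 2, 2, 2, 4, 3, 5, 1]
M
[139, 140, 139, 139, 139, 141, 123, 106, 106, 106, 111, 83, 39, 22, 54, 59, 58, 60, 59, 57, 58, 55, 56, 56, 54, 54, 51, 95, 109, 71, 42, 84, 102, 101, 98, 96, 88, 84, 84, 83, 85, 85, 82, 83]
[1, 1, 1, 2, 2, 2, 1, 7, 8, 9, 9, 6, 4, 4, 6, 7, 3, 6, 5, 6, 6, 4, 6, 7, 6, 4, 4, 8, 10, 5, 2, 5, 8, 8, 8, 6, 2, -1, 1, 1, 2, 0, 1, 1]
S
[144, 144, 144, 143, 144, 144, 143, 144, 145, 127, 108, 104, 103, 105, 96, 59, 52, 58, 60, 58, 59, 59, 58, 53, 96, 105, 101, 102, 101, 99, 101, 101, 102, 101, 93, 91, 92, 89, 90, 90, 89, 88, 89, 90]
[2, 1, 3, 1, 1, 1, 3, 2, 1, 1, 7, 7, 8, 8, 6, 4, 4, 5, 5, 5, 4, 5, 6, 5, 7, 8, 7, 7, 10, 8, 8, 8, 8, 8, 7, 3, 1, 2, 1, 0, 0, 1, 1, 1]
lid
[140, 140, 141, 141, 141, 143, 142, 142, 141, 140, 141, 145, 134, 76, 75, 93, 94, 95, 95, 95, 95, 87, 73, 50, 39, 35, 30, 57, 74, 84, 90, 90, 90, 77, 134, 147, 143, 143, 142, 141, 141, 142, 142, 143]
[1, 2, 2, 2, 1, 1, 1, 1, 1, 1, 2, 1, 1, 1, 7, 8, 9, 8, 8, 8, 9, 6, 8, 3, 4, 4, 2, 6, 6, 8, 7, 7, 7, 6, 1, 2, 1, 2, 1, 1, 1, 0, 1, 2]
```

```bash
python3 - <<'E'
from h import *
im=cv2.imread("pics/top0.png"); f=im.astype(int)
g=f.sum(2)//3; s=cv2.GaussianBlur((f[...,2]-f[...,0]).astype(np.float32),(3,3),0)
H=dict(L=.06,M=.052,S=.046,lid=.014)
for n,(x,y) in dict(L=(115,249),M=(284,139),S=(278,264),lid=(441,227)).items():
    m=((g>82)&(g<122)&(s>4)).astype(np.uint8)
    w=np.zeros_like(m);w[y-28:y+28,x-28:x+28]=1;m*=w
    k,l,st,_=cv2.connectedComponentsWithStats(m); i=1+np.argmax(st[1:,4])
    cs,h=cv2.findContours((l==i).astype(np.uint8),cv2.RETR_CCOMP,cv2.CHAIN_APPROX_NONE)
    for c,hh in zip(cs,h[0]):
        if len(c)<20: continue
        c2,r,a,b=fitc("top",c[:,0,:],H[n]); print(n,"outer" if hh[3]<0 else "hole",c2.round(4),"D",round(2e3*r,1),a,b)
hsv=cv2.cvtColor(im,cv2.COLOR_BGR2HSV)
m=((hsv[...,1]>90)&(hsv[...,0]<20)).astype(np.uint8)
for n,(x,y) in dict(round=(214,198),square=(342,200)).items():
    w=np.zeros_like(m);w[y-36:y+36,x-36:x+36]=1
    cs,_=cv2.findContours(m*w,cv2.RETR_EXTERNAL,cv2.CHAIN_APPROX_NONE);c=max(cs,key=cv2.contourArea)
    print(n,fitc("top",c[:,0,:],.01), cv2.minAreaRect(c))
for u in[(165,227),(185,320),(365,243),(382,312),(420,128),(427,122)]: print(u,ray("top",u,.01).round(3))
print("tumbler",ray("top",(143,141),.0).round(3))
E
```

```text
L outer [0.4628 0.3298] D 64.2 93 93
L hole [0.4627 0.3301] D 50.9 72 72
M outer [ 0.6923 -0.0025] D 56.5 78 81
M hole [ 0.6921 -0.0025] D 42.9 50 68
S outer [0.4392 0.0041] D 48.1 71 72
S hole [0.4383 0.0059] D 32.0 31 62
lid outer [ 0.5188 -0.3337] D 39.2 48 91
round (array([0.57151203, 0.14230728]), np.float64(0.0483073795015792), 130, 130) ((213.00003051757812, 197.50001525878906), (45.961936950683594, 45.961936950683594), 45.0)
square (array([ 0.57246995, -0.12651596]), np.float64(0.052913462393655526), 71, 143) ((341.2131042480469, 199.34423828125), (47.3736457824707, 47.3736457824707), 39.80557632446289)
(165, 227) [0.508 0.242 0.01 ]
(185, 320) [0.316 0.195 0.01 ]
(365, 243) [ 0.482 -0.176  0.01 ]
(382, 312) [ 0.341 -0.212  0.01 ]
(420, 128) [ 0.724 -0.288  0.01 ]
(427, 122) [ 0.736 -0.302  0.01 ]
tumbler [0.691 0.296 0.   ]
```

Request:
{"api": "carry_out", "payload": {
  "plan": [
    [[0.085,0.27,0.26,0.03,0,0,-0.2276],[0.085,0.27,0.26,0.03,0,0,-0.2276],[0.085,0.27,0.26,0.03,0,0,-0.2276],[0.085,0.27,0.26,0.03,0,0,-0.2276],[0.085,0.27,0.26,0.03,0,0,-0.2276],[0.085,0.27,0.26,0.03,0,0,-0.2276],[0.085,0.27,0.26,0.03,0,0,-0.2276],[0.085,0.27,0.26,0.03,0,0,-0.2276]]
  ]
}}

```text
time: 0.95
position: [0.4013, -0.2974, 0.2755]
tcp_rot: [0.5, 0.501, -0.499, 0.501]
wrist_force: [-0.7, 0.7, 0.3]
width: 0.085
```

Request:
{"api": "carry_out", "payload": {
  "plan": [
    [[0.085,0.05,0.35,0,0,0,0],[0.085,0.05,0.35,0,0,0,0],[0.085,0.05,0.35,0,0,0,0],[0.085,0.05,0.35,0,0,0,0],[0.085,0.05,0.35,0,0,0,0],[0.085,0.05,0.35,0,0,0,0],[0.085,0.05,0.35,0,0,0,0],[0.085,0.05,0.35,0,0,0,0]]
  ]
}}

```text
time: 1.75
position: [0.4489, 0.055, 0.2751]
tcp_rot: [0.499, 0.502, -0.498, 0.501]
wrist_force: [0.3, -0.3, -0.4]
width: 0.0849
```

Request:
{"api": "carry_out", "payload": {
  "plan": [
    [[0.085,0.01,0.279,-0.07,0,0,0],[0.085,0.01,0.279,-0.07,0,0,0],[0.085,0.01,0.279,-0.07,0,0,0],[0.085,0.01,0.279,-0.07,0,0,0],[0.085,0.01,0.279,-0.07,0,0,0],[0.085,0.01,0.279,-0.07,0,0,0],[0.085,0.01,0.279,-0.07,0,0,0],[0.085,0.01,0.279,-0.07,0,0,0]]
  ]
}}

```text
time: 2.55
position: [0.459, 0.3283, 0.2043]
tcp_rot: [-0.499, -0.5, 0.501, -0.5]
wrist_force: [-0.4, 0.2, 0.4]
width: 0.085
```

```bash
python3 - <<'E'
from h import *
s=observe();im=capture("wrist");cv2.imwrite("pics/w1.png",im[...,::-1]);np.save("w1.npy",np.r_[s["position"],s["tcp_rot"]]);print(s["position"],s["joint_positions"])
E
```

```text
[0.458985   0.32833658 0.20432669] [ 4.68044186e-01  2.22018969e-01  1.61059087e+00 -8.30870251e-04
  1.31117087e+00  2.03861198e+00]
```

View pics/w1.png

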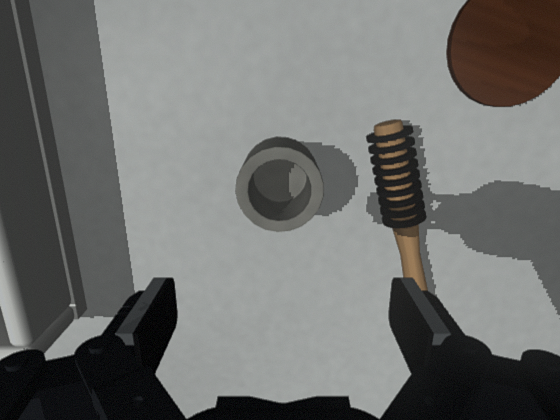

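```bash
cat >> h.py <<'E'
def look(name,tag):
    s=observe();im=capture(name)[...,::-1].copy();cv2.imwrite(f"pics/{tag}.png",im)
    return s,im
def rim(name,im,T,x,y,hw,z,lo=70,hi=135,sm=3):
    f=im.astype(int);g=f.sum(2)//3;s=cv2.GaussianBlur((f[...,2]-f[...,0]).astype(np.float32),(5,5),0)
    m=((g>lo)&(g<hi)&(s>sm)).astype(np.uint8);w=np.zeros_like(m);w[max(y-hw,0):y+hw,max(x-hw,0):x+hw]=1;m*=w
    k,l,st,_=cv2.connectedComponentsWithStats(m);i=1+np.argmax(st[1:,4])
    cs,h=cv2.findContours((l==i).astype(np.uint8),cv2.RETR_CCOMP,cv2.CHAIN_APPROX_NONE)
    for c,hh in zip(cs,h[0]):
        if len(c)<60: continue
        c2,r,a,b=fitc(name,c[:,0,:],z,T,tol=.001);print("outer" if hh[3]<0 else "hole",c2.round(4),"D",round(2e3*r,1),a,b)
E
python3 - <<'E'
from h import *
im=cv2.imread("pics/w1.png");v=np.load("w1.npy");T=wristT(dict(position=v[:3],tcp_rot=v[3:]))
f=im.astype(int);print((f.sum(2)//3)[188,225:335:3].tolist(),(f[...,2]-f[...,0])[188,225:335:3].tolist());print((f.sum(2)//3)[130:240:3,278].tolist())
rim("wrist",im,T,280,188,55,.06)
m=cv2.cvtColor(im,cv2.COLOR_BGR2HSV);m=((m[...,1]>90)&(m[...,0]<20)).astype(np.uint8);m[120:]=0;m[:,:440]=0
c=max(cv2.findContours(m,0,1)[0],key=len)[:,0];c=c[(c[:,0]<556)&(c[:,1]>3)]
print(fitc("wrist",c,.01,T))
E
```

```text
[157, 156, 153, 156, 106, 102, 101, 97, 42, 49, 47, 64, 63, 65, 64, 65, 67, 67, 69, 65, 65, 64, 105, 101, 103, 107, 87, 68, 65, 109, 107, 104, 104, 90, 93, 94, 94] [-1, -2, -2, 0, 6, 5, 4, 5, 2, 3, 3, 2, 1, 2, 2, 2, 3, 3, 2, 2, 4, 4, 7, 6, 6, 6, 3, 3, 5, 4, 6, 6, 4, -1, -1, -1, 0]
[154, 155, 124, 58, 56, 55, 108, 109, 105, 106, 65, 67, 64, 66, 65, 65, 66, 64, 65, 65, 65, 65, 67, 66, 54, 49, 49, 52, 50, 54, 63, 109, 109, 109, 148, 156, 156]
outer [0.4622 0.3299] D 65.7 241 241
hole [0.4617 0.3302] D 49.1 168 230
(array([0.57259165, 0.14329903]), np.float64(0.05025900890939359), 199, 200)
```

Request:
{"api": "carry_out", "payload": {
  "plan": [
    [[0.085,0.003,0.001,-0.03,0,0,0],[0.085,0.003,0.001,-0.06,0,0,0],[0.085,0.003,0.001,-0.09,0,0,0],[0.085,0.003,0.001,-0.12,0,0,0],[0.085,0.003,0.001,-0.14,0,0,0],[0.085,0.003,0.001,-0.155,0,0,0],[0.085,0.003,0.001,-0.168,0,0,0],[0.085,0.003,0.001,-0.168,0,0,0]]
  ]
}}

```text
time: 3.4
position: [0.4616, 0.3284, 0.036]
tcp_rot: [-0.5, -0.5, 0.501, -0.499]
wrist_force: [-0.3, 0.1, -0.3]
width: 0.0849
```

Request:
{"api": "carry_out", "payload": {
  "plan": [
    [[0.07,0,0,0,0,0,0],[0.06,0,0,0,0,0,0],[0.05,0,0,0,0,0,0],[0.05,0,0,0,0,0,0],[0.05,0,0,0,0,0,0],[0.05,0,0,0,0,0,0]]
  ],
  "grip_force": 40
}}

```text
time: 4.0
position: [0.4636, 0.3304, 0.0388]
tcp_rot: [0.501, 0.499, -0.499, 0.5]
wrist_force: [0.5, -0.7, 6.6]
width: 0.0659
```

Request:
{"api": "carry_out", "payload": {
  "plan": [
    [[0.05,0,0,0.01,0,0,0],[0.05,0,0,0.03,0,0,0],[0.05,0,0,0.06,0,0,0],[0.05,0,0,0.09,0,0,0],[0.05,0,0,0.09,0,0,0]]
  ]
}}

```text
time: 4.5
position: [0.4649, 0.3313, 0.1317]
tcp_rot: [0.503, 0.499, -0.497, 0.501]
wrist_force: [1.1, 0.7, -1.6]
width: 0.0661
```

```bash
python3 - <<'E'
from h import *
for _ in range(3):
    s=observe();print(s["time"],s["position"],s["wrist_force"],s["width"]);capture("wrist")
s,im=look("wrist","w2")
look("scene","s2")
E
```

```text
4.5 [0.46487683 0.33125954 0.13173702] [ 1.10408111  0.73228371 -1.57255653] 0.06609413276322654
4.55 [0.46337392 0.33045457 0.12924634] [ 0.23383633 -0.37761567 -3.58160294] 0.06598034210985097
4.6 [0.4618786  0.32962654 0.12719132] [ 0.20898056 -0.41153981 -3.98097541] 0.06588546841622467
```

View pics/w2.png

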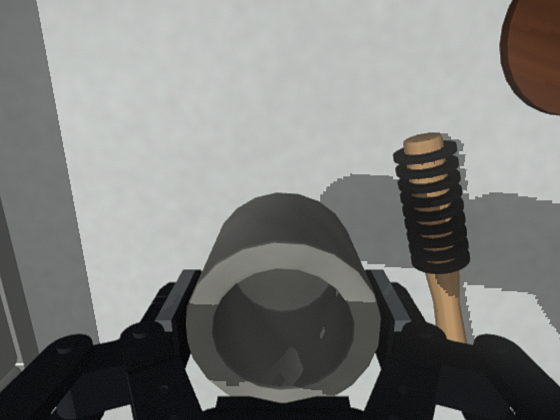

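```bash
python3 - <<'E'
from h import *
s=observe();print(s["position"],s["wrist_force"],s["width"],R.from_quat(s["tcp_rot"]).as_matrix().round(4).tolist())
im=cv2.imread("pics/w2.png");f=im.astype(int);print((f.sum(2)//3)[230:420:4,284].tolist());print((f[...,2]-f[...,0])[230:420:4,284].tolist());print((f.sum(2)//3)[320,170:400:4].tolist())
T=wristT(s);z=s["position"][2]-.036
for l in (80,88): rim("wrist",im,T,284,330,115,z+.06,lo=l,hi=140,sm=0)
E
```

```text
[0.46042526 0.32879601 0.12485482] [ 0.37728197 -0.16670734 -3.29940291] 0.06611895346666208 [[-0.0045, 1.0, -0.0008], [-0.0022, -0.0008, -1.0], [-1.0, -0.0045, 0.0022]]
[60, 61, 61, 76, 130, 127, 127, 127, 126, 123, 77, 79, 78, 76, 76, 77, 77, 78, 77, 78, 69, 57, 54, 55, 53, 54, 53, 50, 49, 51, 50, 56, 60, 59, 59, 60, 59, 54, 61, 67, 129, 130, 130, 96, 14, 12, 13, 15]
[3, 3, 2, 2, 7, 5, 6, 4, 6, 6, 2, 2, 4, 3, 3, 5, 3, 4, 4, 3, 4, 2, 2, 2, 1, 3, 2, 2, 3, 3, 3, 4, 2, 3, 3, 3, 1, 3, 4, 4, 7, 5, 7, 4, -3, -1, -1, -4]
[80, 18, 8, 11, 65, 73, 70, 69, 70, 72, 69, 37, 43, 44, 45, 47, 46, 50, 47, 50, 49, 52, 48, 48, 49, 52, 52, 52, 56, 53, 54, 52, 56, 53, 52, 52, 51, 51, 51, 50, 50, 50, 48, 45, 46, 46, 70, 78, 76, 73, 76, 74, 75, 19, 23, 24, 32, 77]
outer [0.4645 0.3285] D 58.7 204 408
outer [0.4642 0.3281] D 58.8 201 402
```

```bash
python3 - <<'E'
from h import *
s=observe();T=wristT(s);p=s["position"]
for dz in(.020,.024,.028):
    z=p[2]+dz
    print(dz,[(ray("wrist",u,z,T)-p)[:2].round(4).tolist() for u in[(284,243),(284,269),(284,388),(213,320),(352,320),(185,320),(381,320)]])
E
```

```text
0.02 [[0.031, -0.0011], [0.0216, -0.0011], [-0.0277, -0.0012], [0.002, 0.0234], [0.0019, -0.0248], [0.002, 0.0331], [0.0018, -0.0348]]
0.024 [[0.0327, -0.0011], [0.0237, -0.0011], [-0.0238, -0.0012], [0.0048, 0.0226], [0.0047, -0.0239], [0.0048, 0.0319], [0.0047, -0.0336]]
0.028 [[0.0345, -0.0011], [0.0258, -0.0011], [-0.0199, -0.0011], [0.0076, 0.0217], [0.0075, -0.023], [0.0076, 0.0307], [0.0075, -0.0323]]
```

Request:
{"api": "carry_out", "payload": {
  "plan": [
    [[0.05,0.11,-0.187,0.0,0,0,0],[0.05,0.11,-0.187,0.0,0,0,0],[0.05,0.11,-0.187,0.0,0,0,0],[0.05,0.11,-0.187,0.0,0,0,0],[0.05,0.11,-0.187,0.0,0,0,0],[0.05,0.11,-0.187,0.0,0,0,0],[0.05,0.11,-0.187,0,0,0,0],[0.05,0.11,-0.187,0,0,0,0]]
  ]
}}

```text
time: 5.55
position: [0.5707, 0.144, 0.1261]
tcp_rot: [0.499, 0.501, -0.5, 0.499]
wrist_force: [0.1, 0.2, -3.3]
width: 0.0659
```

```bash
python3 - <<'E'
from h import *
for _ in range(4):
    s=observe();print(s["time"],s["position"],s["wrist_force"],s["width"]);capture("wrist")
s,im=look("top","t3")
look("scene","s3")
E
```

```text
5.55 [0.57074152 0.14396205 0.12612879] [ 0.11782012  0.24943796 -3.30135872] 0.06585846049333213
5.6 [0.57096685 0.14415679 0.1265044 ] [-0.54741545  0.24949536 -2.94358245] 0.06596747911288584
5.65 [0.5711785  0.14416365 0.12677026] [-0.48430305  0.49854491 -2.08436887] 0.06601166745122478
5.7 [0.57141142 0.14409746 0.12699311] [ 0.2330687  -0.72522508 -3.05323783] 0.06597431680062014
```

View pics/s3.png

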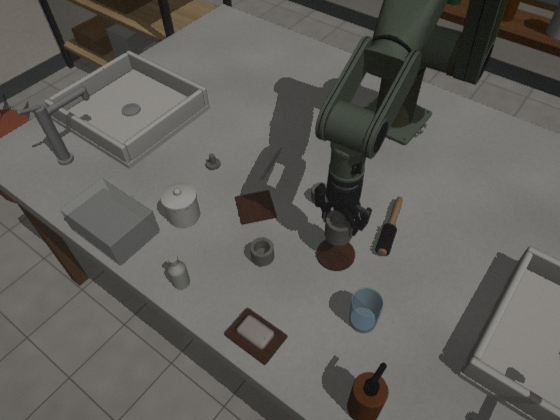

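Request:
{"api": "carry_out", "payload": {
  "plan": [
    [[0.05,0,0,-0.03,0,0,0],[0.05,0,0,-0.06,0,0,0],[0.05,0,0,-0.07,0,0,0],[0.05,0,0,-0.074,0,0,0],[0.05,0,0,-0.077,0,0,0],[0.05,0,0,-0.077,0,0,0]]
  ]
}}

```text
time: 6.45
position: [0.5733, 0.1429, 0.0514]
tcp_rot: [0.501, 0.499, -0.5, 0.5]
wrist_force: [-0.5, -0.7, -1.7]
width: 0.0659
```

Request:
{"api": "carry_out", "payload": {
  "plan": [
    [[0.05,0,0,-0.001,0,0,0],[0.05,0,0,-0.002,0,0,0],[0.05,0,0,-0.002,0,0,0]]
  ]
}}

```text
time: 6.75
position: [0.5727, 0.1428, 0.0489]
tcp_rot: [0.501, 0.5, -0.5, 0.5]
wrist_force: [0.3, -0.4, -2.4]
width: 0.0659
```

Request:
{"api": "carry_out", "payload": {
  "plan": [
    [[0.05,0,0,-0.001,0,0,0],[0.05,0,0,-0.001,0,0,0]]
  ]
}}

```text
time: 6.95
position: [0.5728, 0.1428, 0.0489]
tcp_rot: [0.5, 0.5, -0.5, 0.5]
wrist_force: [-3.4, -0.3, 4.7]
width: 0.0658
```

Request:
{"api": "carry_out", "payload": {
  "plan": [
    [[0.05,0,0,-0.001,0,0,0],[0.05,0,0,-0.001,0,0,0]]
  ]
}}

```text
time: 7.15
position: [0.5729, 0.1428, 0.0489]
tcp_rot: [0.5, 0.5, -0.5, 0.5]
wrist_force: [-5.9, -1.2, 10.5]
width: 0.0662
```

Request:
{"api": "carry_out", "payload": {
  "plan": [
    [[0.07,0,0,0.001,0,0,0],[0.075,0,0,0.001,0,0,0],[0.085,0,0,0.001,0,0,0],[0.085,0,0,0.001,0,0,0],[0.085,0,0,0.001,0,0,0]]
  ]
}}

```text
time: 7.65
position: [0.5722, 0.1427, 0.0471]
tcp_rot: [-0.5, -0.5, 0.5, -0.5]
wrist_force: [0.1, 0.3, -0.0]
width: 0.0852
```

Request:
{"api": "carry_out", "payload": {
  "plan": [
    [[0.085,0,0,0.02,0,0,0],[0.085,0,0,0.06,0,0,0],[0.085,0,0,0.1,0,0,0],[0.085,0,0,0.15,0,0,0],[0.085,-0.05,0,0.18,0,0,0],[0.085,-0.05,0,0.18,0,0,0],[0.085,-0.05,0,0.18,0,0,0]]
  ]
}}

```text
time: 8.35
position: [0.5219, 0.1429, 0.2283]
tcp_rot: [0.501, 0.499, -0.499, 0.5]
wrist_force: [0.8, 0.7, -0.7]
width: 0.0851
```

```bash
python3 - <<'E'
from h import *
s,im=look("wrist","w4");np.save("w4.npy",np.r_[s["position"],s["tcp_rot"]]);print(s["position"],s["width"])
E
```

```text
[0.52193259 0.14294262 0.22832687] 0.08506323550152999
```

View pics/w4.png

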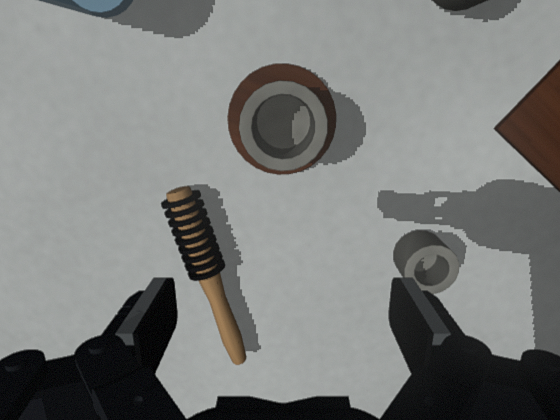

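```bash
python3 - <<'E'
from h import *
im=cv2.imread("pics/w4.png");v=np.load("w4.npy");T=wristT(dict(position=v[:3],tcp_rot=v[3:]))
h=cv2.cvtColor(im,cv2.COLOR_BGR2HSV)
wood=((h[...,1]>80)&(h[...,0]<20)).astype(np.uint8);wood[185:]=0;wood[:,350:]=0;wood[:,:215]=0
cs,hi=cv2.findContours(wood,cv2.RETR_CCOMP,cv2.CHAIN_APPROX_NONE)
for c,q in zip(cs,hi[0]):
    if len(c)>60: print(len(c),q[3],"board",fitc("wrist",c[:,0],.01,T))
print("L");rim("wrist",im,T,287,120,56,.07,sm=1,lo=90,hi=125)
print("S");rim("wrist",im,T,430,265,36,.046,sm=1,lo=80,hi=125)
E
```

```text
451 -1 board (array([0.57141911, 0.14346715]), np.float64(0.048362570356727204), 280, 451)
L
outer [0.5718 0.1421] D 65.9 248 248
hole [0.5717 0.1422] D 49.8 187 187
S
outer [0.438  0.0031] D 50.5 117 146
hole [0.4378 0.0031] D 33.3 80 107
```

Request:
{"api": "carry_out", "payload": {
  "plan": [
    [[0.085,0.12,-0.145,0,0,0,0],[0.085,0.12,-0.145,0,0,0,0],[0.085,0.12,-0.145,0,0,0,0],[0.085,0.12,-0.145,0,0,0,0],[0.085,0.12,-0.145,0,0,0,0],[0.085,0.12,-0.145,0,0,0,0],[0.085,0.12,-0.145,0,0,0,0]]
  ]
}}

```text
time: 9.1
position: [0.6415, -0.0016, 0.2252]
tcp_rot: [0.499, 0.501, -0.501, 0.499]
wrist_force: [-0.5, -0.0, -0.1]
width: 0.085
```

```bash
python3 - <<'E'
from h import *
s,im=look("wrist","w5");print(s["position"],s["width"])
T=wristT(s);c=get_calibration("wrist")
q=np.linalg.inv(T)@np.array([.692,-.0025,.052,1]);u=(int(q[0]/q[2]*c["fx"]+c["cx"]),int(q[1]/q[2]*c["fy"]+c["cy"]));print(u)
rim("wrist",im,T,*u,50,.052,sm=1,lo=80,hi=125)
E
```

```text
[ 0.64146187 -0.00161877  0.22515742] 0.08499454829270742
(282, 122)
outer [ 0.6916 -0.0033] D 58.6 191 230
hole [ 0.6921 -0.0016] D 39.3 114 229
```

View pics/w5.png

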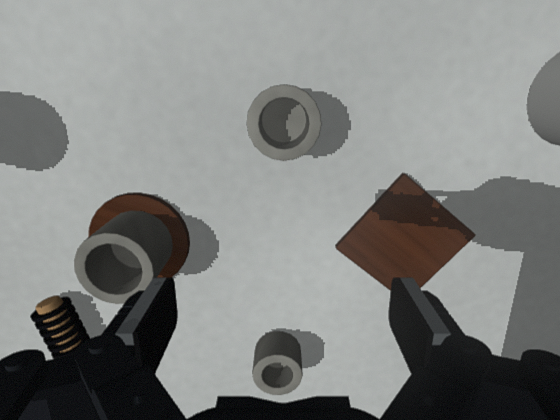

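Request:
{"api": "carry_out", "payload": {
  "plan": [
    [[0.085,0.05,-0.001,-0.01,0,0,0],[0.085,0.05,-0.001,-0.05,0,0,0],[0.085,0.05,-0.001,-0.09,0,0,0],[0.085,0.05,-0.001,-0.12,0,0,0],[0.085,0.05,-0.001,-0.15,0,0,0],[0.085,0.05,-0.001,-0.175,0,0,0],[0.085,0.05,-0.001,-0.191,0,0,0],[0.085,0.05,-0.001,-0.191,0,0,0]]
  ]
}}

```text
time: 9.95
position: [0.6895, -0.0019, 0.0331]
tcp_rot: [0.498, 0.502, -0.501, 0.498]
wrist_force: [-0.7, 0.7, -0.1]
width: 0.0849
```

Request:
{"api": "carry_out", "payload": {
  "plan": [
    [[0.065,0,0,0,0,0,0],[0.055,0,0,0,0,0,0],[0.045,0,0,0,0,0,0],[0.045,0,0,0,0,0,0],[0.045,0,0,0,0,0,0],[0.045,0,0,0,0,0,0],[0.045,0,0,0,0,0,0]]
  ],
  "grip_force": 40
}}

```text
time: 10.65
position: [0.6943, -0.0034, 0.039]
tcp_rot: [0.501, 0.499, -0.499, 0.501]
wrist_force: [0.4, -0.0, 5.2]
width: 0.0594
```

Request:
{"api": "carry_out", "payload": {
  "plan": [
    [[0.045,0,0,0.01,0,0,0],[0.045,0,0,0.03,0,0,0],[0.045,0,0,0.06,0,0,0],[0.045,0,0,0.1,0,0,0],[0.045,0,0,0.14,0,0,0],[0.045,0,0,0.14,0,0,0]]
  ]
}}

```text
time: 11.25
position: [0.6967, -0.0039, 0.1851]
tcp_rot: [0.503, 0.496, -0.497, 0.504]
wrist_force: [1.2, -0.0, 0.4]
width: 0.06
```

```bash
python3 - <<'E'
from h import *
for _ in range(3):
    s=observe();print(s["time"],s["position"],s["wrist_force"],s["width"]);capture("wrist")
s,im=look("wrist","w6");np.save("w6.npy",np.r_[s["position"],s["tcp_rot"]])
f=im.astype(int);print((f.sum(2)//3)[230:420:4,284].tolist());print((f.sum(2)//3)[330,170:400:4].tolist())
E
```

```text
11.25 [ 0.6967454  -0.00393108  0.18510416] [ 1.20750653 -0.03642083  0.42486845] 0.06001721656673897
11.3 [ 0.69486151 -0.00372354  0.18137819] [-1.05399379  0.82411287 -2.26419381] 0.059474240583437074
11.35 [ 0.6928271  -0.00347485  0.17793203] [-0.77418758  0.72047484 -2.58391716] 0.059385850907841264
[60, 59, 60, 60, 119, 128, 127, 128, 126, 125, 87, 72, 72, 72, 73, 72, 72, 72, 71, 70, 69, 49, 49, 51, 49, 49, 49, 46, 47, 45, 47, 51, 50, 48, 63, 71, 124, 122, 119, 184, 189, 190, 192, 83, 18, 10, 15, 14]
[10, 15, 9, 14, 21, 1, 9, 9, 7, 78, 78, 79, 77, 78, 76, 47, 45, 48, 49, 51, 47, 47, 48, 50, 45, 47, 46, 51, 53, 49, 49, 49, 47, 46, 47, 47, 47, 46, 45, 46, 41, 44, 71, 70, 70, 68, 71, 70, 21, 16, 19, 17, 23, 21, 21, 20, 23, 19]
```

View pics/w6.png

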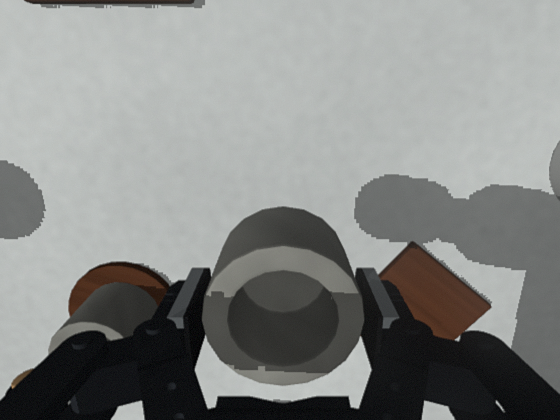

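```bash
python3 - <<'E'
from h import *
v=np.load("w6.npy");T=wristT(dict(position=v[:3],tcp_rot=v[3:]));p=v[:3];print(p)
for dz in(.010,.013,.016):
    z=p[2]+dz
    print(dz,[(ray("wrist",u,z,T)-p)[:2].round(4).tolist() for u in[(284,245.5),(284,270),(284,372),(284,385),(229,325),(337,325)]])
E
```

```text
[ 0.69140571 -0.00326563  0.17548116]
0.01 [[0.0255, -0.0012], [0.0159, -0.0012], [-0.0293, -0.0013], [-0.0358, -0.0013], [-0.0073, 0.0197], [-0.0074, -0.0214]]
0.013 [[0.0269, -0.0012], [0.0175, -0.0012], [-0.0266, -0.0013], [-0.0329, -0.0013], [-0.0052, 0.0191], [-0.0052, -0.0209]]
0.016 [[0.0282, -0.0012], [0.0191, -0.0012], [-0.0239, -0.0012], [-0.0301, -0.0012], [-0.003, 0.0186], [-0.0031, -0.0204]]
```

Request:
{"api": "carry_out", "payload": {
  "plan": [
    [[0.045,-0.119,0.146,0,0,0,0],[0.045,-0.119,0.146,0,0,0,0],[0.045,-0.119,0.146,0,0,0,0],[0.045,-0.119,0.146,0,0,0,0],[0.045,-0.119,0.146,0,0,0,0],[0.045,-0.119,0.146,0,0,0,0],[0.045,-0.119,0.146,0,0,0,0],[0.045,-0.119,0.146,0,0,0,0]]
  ]
}}

```text
time: 12.25
position: [0.5738, 0.1416, 0.1756]
tcp_rot: [-0.5, -0.5, 0.501, -0.499]
wrist_force: [-0.1, 0.3, -1.0]
width: 0.0596
```

Request:
{"api": "carry_out", "payload": {
  "plan": [
    [[0.045,0,0,-0.03,0,0,0],[0.045,0,0,-0.05,0,0,0],[0.045,0,0,-0.06,0,0,0],[0.045,0,0,-0.06,0,0,0],[0.045,0,0,-0.06,0,0,0]]
  ]
}}

```text
time: 12.75
position: [0.5741, 0.1423, 0.1168]
tcp_rot: [0.501, 0.499, -0.5, 0.5]
wrist_force: [0.6, 0.6, -1.3]
width: 0.0593
```

```bash
python3 - <<'E'
from h import *
s,im=look("scene","s7");print(s["position"],s["wrist_force"])
s,i2=look("top","t7")
s,i3=look("wrist","w7");print(s["position"])
c=cv2.resize(im[170:290,270:410],None,fx=4,fy=4,interpolation=2);cv2.imwrite("pics/s7z.png",c)
c=cv2.resize(i2[140:260,150:290],None,fx=4,fy=4,interpolation=2);cv2.imwrite("pics/t7z.png",c)
E
```

```text
[0.57411304 0.14229844 0.11679981] [ 0.56829505  0.59362896 -1.34441594]
[0.57464848 0.14263846 0.11778049]
```

View pics/s7z.png

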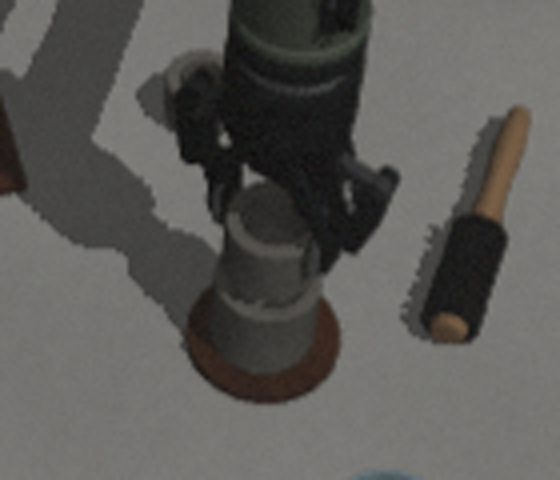

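View pics/w7.png

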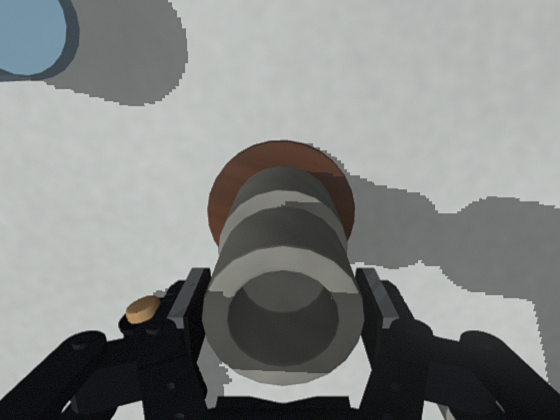

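View pics/t7z.png

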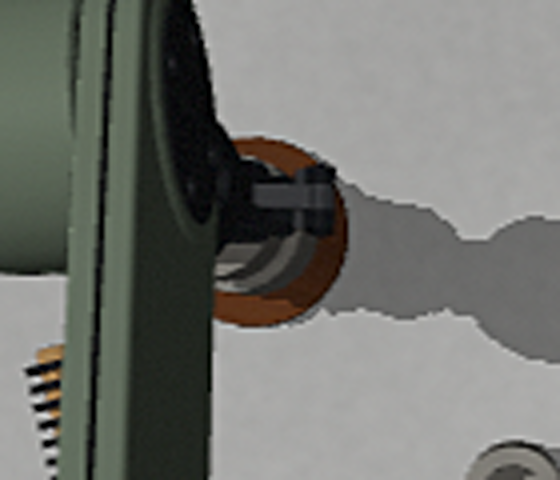

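```bash
python3 - <<'E'
from h import *
im=cv2.imread("pics/w7.png").astype(int);g=im.sum(2)//3
print([(r,int(g[r,284])) for r in range(160,275,2)]); print([(c,int(g[205,c])) for c in list(range(228,250,2))+list(range(335,356,2))]); print([(c,int(g[330,c])) for c in list(range(200,236,2))+list(range(335,366,2))])
s=observe();T=wristT(s);p=s["position"];zt=p[2]+.013
for u,z,o in[((284,190.5),.07,-.034),((284,246),zt,-.03),((284,385),zt,.03)]:
    print(ray("wrist",u,z,T)[0]+o)
E
```

```text
[(160, 58), (162, 61), (164, 58), (166, 60), (168, 66), (170, 63), (172, 63), (174, 63), (176, 61), (178, 62), (180, 60), (182, 62), (184, 59), (186, 60), (188, 59), (190, 88), (192, 131), (194, 128), (196, 124), (198, 126), (200, 127), (202, 125), (204, 125), (206, 65), (208, 59), (210, 59), (212, 59), (214, 62), (216, 61), (218, 57), (220, 60), (222, 58), (224, 59), (226, 55), (228, 57), (230, 57), (232, 57), (234, 59), (236, 57), (238, 58), (240, 59), (242, 60), (244, 65), (246, 111), (248, 129), (250, 130), (252, 130), (254, 129), (256, 128), (258, 132), (260, 131), (262, 128), (264, 127), (266, 127), (268, 124), (270, 94), (272, 70), (274, 70)]
[(228, 61), (230, 62), (232, 70), (234, 77), (236, 75), (238, 80), (240, 122), (242, 128), (244, 125), (246, 122), (248, 124), (335, 40), (337, 41), (339, 38), (341, 42), (343, 43), (345, 42), (347, 43), (349, 43), (351, 42), (353, 42), (355, 108)]
[(200, 7), (202, 4), (204, 42), (206, 79), (208, 78), (210, 78), (212, 80), (214, 80), (216, 80), (218, 79), (220, 80), (222, 80), (224, 77), (226, 78), (228, 77), (230, 48), (232, 44), (234, 46), (335, 48), (337, 70), (339, 72), (341, 72), (343, 72), (345, 72), (347, 71), (349, 72), (351, 72), (353, 73), (355, 71), (357, 73), (359, 73), (361, 52), (363, 19), (365, 22)]
0.570336568547871
0.5711496007593462
0.5717118970308275
```

Request:
{"api": "carry_out", "payload": {
  "plan": [
    [[0.045,-0.001,0,-0.003,0,0,0],[0.045,-0.001,0,-0.006,0,0,0],[0.045,-0.001,0,-0.008,0,0,0],[0.045,-0.001,0,-0.009,0,0,0],[0.045,-0.001,0,-0.009,0,0,0]]
  ]
}}

```text
time: 13.4
position: [0.5721, 0.1427, 0.1069]
tcp_rot: [-0.5, -0.5, 0.5, -0.5]
wrist_force: [0.8, -0.6, -1.6]
width: 0.0596
```

Request:
{"api": "carry_out", "payload": {
  "plan": [
    [[0.045,0,0,-0.001,0,0,0],[0.045,0,0,-0.002,0,0,0],[0.045,0,0,-0.002,0,0,0]]
  ]
}}

```text
time: 13.7
position: [0.5722, 0.1427, 0.1051]
tcp_rot: [-0.5, -0.5, 0.5, -0.5]
wrist_force: [0.3, 0.0, -0.3]
width: 0.0596
```

Request:
{"api": "carry_out", "payload": {
  "plan": [
    [[0.045,0,0,-0.001,0,0,0],[0.045,0,0,-0.0015,0,0,0],[0.045,0,0,-0.0015,0,0,0]]
  ]
}}

```text
time: 14.0
position: [0.5722, 0.1427, 0.1037]
tcp_rot: [-0.5, -0.5, 0.5, -0.5]
wrist_force: [-0.5, -0.2, -1.4]
width: 0.0596
```

Request:
{"api": "carry_out", "payload": {
  "plan": [
    [[0.045,0,0,-0.001,0,0,0],[0.045,0,0,-0.001,0,0,0]]
  ]
}}

```text
time: 14.2
position: [0.5724, 0.1427, 0.1031]
tcp_rot: [0.5, 0.5, -0.5, 0.5]
wrist_force: [-0.5, -0.4, -0.0]
width: 0.0599
```

Request:
{"api": "carry_out", "payload": {
  "plan": [
    [[0.045,0,0,-0.001,0,0,0],[0.045,0,0,-0.001,0,0,0]]
  ]
}}

```text
time: 14.4
position: [0.5725, 0.1428, 0.103]
tcp_rot: [0.5, 0.5, -0.5, 0.5]
wrist_force: [-2.9, -0.7, 5.2]
width: 0.0595
```

Seated at the expected height (0.103). Release and rise.

Request:
{"api": "carry_out", "payload": {
  "plan": [
    [[0.065,0,0,0.001,0,0,0],[0.07,0,0,0.001,0,0,0],[0.085,0,0,0.001,0,0,0],[0.085,0,0,0.001,0,0,0],[0.085,0,0,0.001,0,0,0]]
  ]
}}

```text
time: 14.9
position: [0.5722, 0.1427, 0.1026]
tcp_rot: [-0.5, -0.5, 0.5, -0.5]
wrist_force: [-0.3, -0.1, 0.2]
width: 0.085
```

Request:
{"api": "carry_out", "payload": {
  "plan": [
    [[0.085,0,0,0.02,0,0,0],[0.085,0,0,0.06,0,0,0],[0.085,0,0,0.1,0,0,0],[0.085,0,0,0.15,0,0,0],[0.085,-0.05,0,0.18,0,0,0],[0.085,-0.05,0,0.18,0,0,0],[0.085,-0.05,0,0.18,0,0,0]]
  ]
}}

```text
time: 15.6
position: [0.522, 0.1429, 0.2841]
tcp_rot: [0.501, 0.499, -0.499, 0.501]
wrist_force: [-0.3, -0.9, -0.4]
width: 0.085
```

```bash
python3 - <<'E'
from h import *
s,im=look("wrist","w8");T=wristT(s);print(s["position"])
c=get_calibration("wrist");q=np.linalg.inv(T)@np.array([.572,.142,.116,1]);u=(int(q[0]/q[2]*c["fx"]+c["cx"]),int(q[1]/q[2]*c["fy"]+c["cy"]));print(u)
rim("wrist",im,T,*u,50,.116,sm=1,lo=80,hi=130)
s,im=look("scene","s8");cv2.imwrite("pics/s8z.png",cv2.resize(im[170:290,270:410],None,fx=4,fy=4,interpolation=2))
E
```

```text
[0.52202475 0.14294697 0.28409458]
(282, 125)
outer [0.571  0.1426] D 59.5 145 237
hole [0.5709 0.1434] D 39.9 119 238
```

View pics/s8z.png

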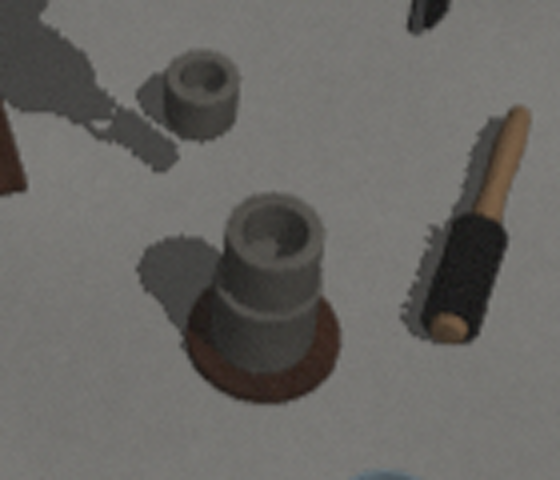

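View pics/w8.png

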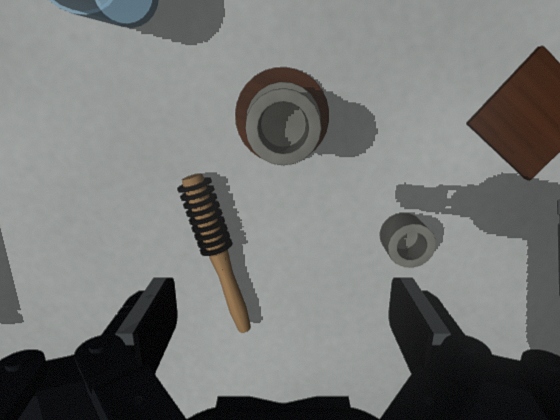

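Request:
{"api": "carry_out", "payload": {
  "plan": [
    [[0.085,-0.112,-0.139,-0.06,0,0,0],[0.085,-0.112,-0.139,-0.06,0,0,0],[0.085,-0.112,-0.139,-0.06,0,0,0],[0.085,-0.112,-0.139,-0.06,0,0,0],[0.085,-0.112,-0.139,-0.06,0,0,0],[0.085,-0.112,-0.139,-0.06,0,0,0],[0.085,-0.112,-0.139,-0.06,0,0,0]]
  ]
}}

```text
time: 16.4
position: [0.4115, 0.004, 0.2228]
tcp_rot: [0.5, 0.5, -0.5, 0.5]
wrist_force: [0.6, 0.2, -0.1]
width: 0.0848
```

```bash
python3 - <<'E'
from h import *
s,im=look("wrist","w9");T=wristT(s);print(s["position"])
c=get_calibration("wrist");q=np.linalg.inv(T)@np.array([.438,.0035,.046,1]);u=(int(q[0]/q[2]*c["fx"]+c["cx"]),int(q[1]/q[2]*c["fy"]+c["cy"]));print(u)
rim("wrist",im,T,*u,44,.046,sm=1,lo=80,hi=130)
E
```

```text
[0.41145209 0.00399999 0.22276874]
(282, 152)
outer [0.4383 0.004 ] D 50.1 178 178
hole [0.4383 0.0039] D 33.7 108 162
```

View pics/w9.png

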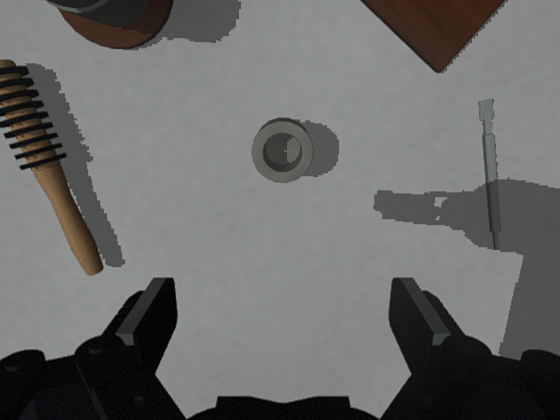

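Request:
{"api": "carry_out", "payload": {
  "plan": [
    [[0.085,0.027,0,-0.02,0,0,0],[0.085,0.027,0,-0.06,0,0,0],[0.085,0.027,0,-0.1,0,0,0],[0.085,0.027,0,-0.13,0,0,0],[0.085,0.027,0,-0.16,0,0,0],[0.085,0.027,0,-0.178,0,0,0],[0.085,0.027,0,-0.19,0,0,0],[0.085,0.027,0,-0.19,0,0,0]]
  ]
}}

```text
time: 17.25
position: [0.4369, 0.0045, 0.0315]
tcp_rot: [0.499, 0.501, -0.5, 0.499]
wrist_force: [-0.1, -0.3, -0.2]
width: 0.0854
```

Request:
{"api": "carry_out", "payload": {
  "plan": [
    [[0.06,0,0,0,0,0,0],[0.05,0,0,0,0,0,0],[0.038,0,0,0,0,0,0],[0.038,0,0,0,0,0,0],[0.038,0,0,0,0,0,0],[0.038,0,0,0,0,0,0],[0.038,0,0,0,0,0,0],[0.038,0,0,0,0,0,0]]
  ],
  "grip_force": 35
}}

```text
time: 18.05
position: [0.4388, 0.0036, 0.0343]
tcp_rot: [0.501, 0.499, -0.499, 0.501]
wrist_force: [-0.9, 1.4, 5.2]
width: 0.0507
```

Request:
{"api": "carry_out", "payload": {
  "plan": [
    [[0.038,0,0,0.01,0,0,0],[0.038,0,0,0.03,0,0,0],[0.038,0,0,0.07,0,0,0],[0.038,0,0,0.11,0,0,0],[0.038,0,0,0.15,0,0,0],[0.038,0,0,0.18,0,0,0],[0.038,0,0,0.18,0,0,0],[0.038,0,0,0.18,0,0,0]]
  ]
}}

```text
time: 18.85
position: [0.4373, 0.0036, 0.2135]
tcp_rot: [0.501, 0.499, -0.5, 0.5]
wrist_force: [0.1, -0.6, -1.1]
width: 0.051
```

Request:
{"api": "carry_out", "payload": {
  "plan": [
    [[0.038,0.134,0.139,0,0,0,0],[0.038,0.134,0.139,0,0,0,0],[0.038,0.134,0.139,0,0,0,0],[0.038,0.134,0.139,0,0,0,0],[0.038,0.134,0.139,0,0,0,0],[0.038,0.134,0.139,-0.03,0,0,0],[0.038,0.134,0.139,-0.055,0,0,0],[0.038,0.134,0.139,-0.055,0,0,0]]
  ]
}}

```text
time: 19.65
position: [0.5664, 0.1418, 0.1517]
tcp_rot: [-0.497, -0.502, 0.504, -0.497]
wrist_force: [0.2, -0.5, -2.4]
width: 0.0509
```

Request:
{"api": "carry_out", "payload": {
  "plan": [
    [[0.038,0,0,0,0,0,0],[0.038,0,0,0,0,0,0],[0.038,0,0,0,0,0,0]]
  ]
}}

```text
time: 19.95
position: [0.572, 0.1426, 0.1593]
tcp_rot: [0.501, 0.499, -0.5, 0.5]
wrist_force: [0.5, 0.2, -1.2]
width: 0.0507
```

```bash
python3 - <<'E'
from h import *
s,im=look("wrist","w10");T=wristT(s);p=s["position"];print(p,s["wrist_force"])
g=im.astype(int).sum(2)//3
print([(r,int(g[r,284])) for r in range(190,400,2)]);print([(c,int(g[345,c])) for c in list(range(200,250,2))+list(range(320,370,2))])
s,im=look("scene","s10");cv2.imwrite("pics/s10z.png",cv2.resize(im[140:290,270:410],None,fx=4,fy=4,interpolation=2))
E
```

```text
[0.57202746 0.14259331 0.15926714] [ 0.54744221  0.18880538 -1.16296481]
[(190, 57), (192, 58), (194, 56), (196, 57), (198, 70), (200, 126), (202, 127), (204, 126), (206, 127), (208, 127), (210, 93), (212, 72), (214, 71), (216, 61), (218, 63), (220, 63), (222, 64), (224, 60), (226, 59), (228, 60), (230, 59), (232, 60), (234, 59), (236, 59), (238, 58), (240, 58), (242, 61), (244, 61), (246, 59), (248, 63), (250, 82), (252, 133), (254, 129), (256, 128), (258, 128), (260, 127), (262, 128), (264, 126), (266, 126), (268, 126), (270, 126), (272, 122), (274, 92), (276, 76), (278, 75), (280, 76), (282, 76), (284, 75), (286, 74), (288, 75), (290, 77), (292, 76), (294, 75), (296, 74), (298, 75), (300, 75), (302, 76), (304, 77), (306, 68), (308, 55), (310, 52), (312, 53), (314, 53), (316, 51), (318, 54), (320, 53), (322, 53), (324, 52), (326, 56), (328, 52), (330, 53), (332, 52), (334, 55), (336, 55), (338, 54), (340, 52), (342, 55), (344, 54), (346, 54), (348, 54), (350, 64), (352, 76), (354, 77), (356, 73), (358, 75), (360, 76), (362, 74), (364, 76), (366, 70), (368, 112), (370, 179), (372, 190), (374, 189), (376, 187), (378, 188), (380, 191), (382, 192), (384, 192), (386, 191), (388, 189), (390, 189), (392, 189), (394, 188), (396, 187), (398, 188)]
[(200, 7), (202, 16), (204, 18), (206, 7), (208, 8), (210, 14), (212, 1), (214, 68), (216, 113), (218, 109), (220, 108), (222, 110), (224, 112), (226, 105), (228, 72), (230, 73), (232, 72), (234, 72), (236, 70), (238, 71), (240, 71), (242, 72), (244, 72), (246, 71), (248, 72), (320, 73), (322, 72), (324, 72), (326, 73), (328, 71), (330, 72), (332, 71), (334, 72), (336, 65), (338, 115), (340, 194), (342, 188), (344, 189), (346, 188), (348, 187), (350, 192), (352, 83), (354, 17), (356, 20), (358, 19), (360, 19), (362, 29), (364, 26), (366, 23), (368, 23)]
```

View pics/w10.png

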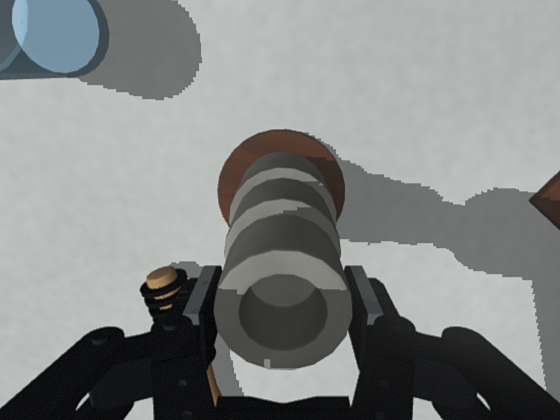

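View pics/s10z.png

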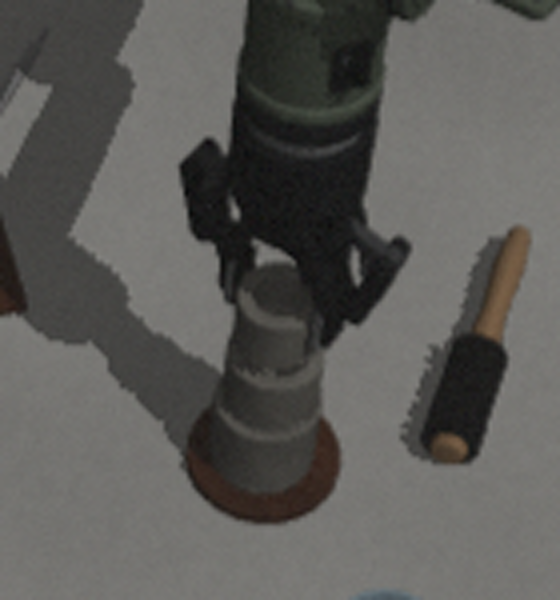

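```bash
python3 - <<'E'
from h import *
s=observe();T=wristT(s);p=s["position"];print(p);zt=p[2]+.0117
for u,z,o in[((284,199),.116,-.03),((284,250.5),zt,-.026),((284,368),zt,.026)]:
    print(ray("wrist",u,z,T)[0]+o)
E
```

```text
[0.57195218 0.14267317 0.15911722]
0.5686904651544313
0.5702693172796455
0.572114981927612
```

Request:
{"api": "carry_out", "payload": {
  "plan": [
    [[0.038,-0.001,0,-0.003,0,0,0],[0.038,-0.001,0,-0.006,0,0,0],[0.038,-0.001,0,-0.009,0,0,0],[0.038,-0.001,0,-0.011,0,0,0],[0.038,-0.001,0,-0.011,0,0,0]]
  ]
}}

```text
time: 20.55
position: [0.5698, 0.1427, 0.1461]
tcp_rot: [-0.5, -0.5, 0.501, -0.5]
wrist_force: [0.1, 0.6, -1.9]
width: 0.0509
```

Request:
{"api": "carry_out", "payload": {
  "plan": [
    [[0.038,0,0,-0.001,0,0,0],[0.038,0,0,-0.002,0,0,0],[0.038,0,0,-0.002,0,0,0]]
  ]
}}

```text
time: 20.85
position: [0.5702, 0.1427, 0.1447]
tcp_rot: [-0.5, -0.5, 0.5, -0.5]
wrist_force: [0.2, 0.1, -0.9]
width: 0.0508
```

Request:
{"api": "carry_out", "payload": {
  "plan": [
    [[0.038,0,0,-0.001,0,0,0],[0.038,0,0,-0.001,0,0,0]]
  ]
}}

```text
time: 21.05
position: [0.5705, 0.1427, 0.1445]
tcp_rot: [0.5, 0.5, -0.5, 0.5]
wrist_force: [-1.1, -0.0, 3.1]
width: 0.0508
```

Request:
{"api": "carry_out", "payload": {
  "plan": [
    [[0.038,0,0,-0.001,0,0,0],[0.038,0,0,-0.001,0,0,0]]
  ]
}}

```text
time: 21.25
position: [0.5709, 0.1428, 0.1445]
tcp_rot: [0.501, 0.499, -0.5, 0.5]
wrist_force: [-1.9, 0.8, 6.9]
width: 0.051
```

Seated at .1445 (expected .1443). Release, rise.

Request:
{"api": "carry_out", "payload": {
  "plan": [
    [[0.056,0,0,0.002,0,0,0],[0.065,0,0,0.002,0,0,0],[0.085,0,0,0.002,0,0,0],[0.085,0,0,0.002,0,0,0],[0.085,0,0,0.002,0,0,0]]
  ]
}}

```text
time: 21.75
position: [0.5702, 0.1427, 0.1445]
tcp_rot: [-0.5, -0.5, 0.5, -0.5]
wrist_force: [0.0, -0.0, 0.9]
width: 0.0849
```

Request:
{"api": "carry_out", "payload": {
  "plan": [
    [[0.085,0,0,0.02,0,0,0],[0.085,0,0,0.06,0,0,0],[0.085,0,0,0.1,0,0,0],[0.085,0,0,0.14,0,0,0],[0.085,-0.05,0,0.16,0,0,0],[0.085,-0.05,0,0.16,0,0,0],[0.085,-0.05,0,0.16,0,0,0]]
  ]
}}

```text
time: 22.45
position: [0.5199, 0.1429, 0.3057]
tcp_rot: [0.501, 0.499, -0.499, 0.5]
wrist_force: [0.4, 0.5, -0.2]
width: 0.0849
```

```bash
python3 - <<'E'
from h import *
s,im=look("wrist","w11");T=wristT(s);print(s["position"])
c=get_calibration("wrist");q=np.linalg.inv(T)@np.array([.571,.142,.156,1]);u=(int(q[0]/q[2]*c["fx"]+c["cx"]),int(q[1]/q[2]*c["fy"]+c["cy"]));print(u)
rim("wrist",im,T,*u,45,.156,sm=1,lo=80,hi=130)
s,im=look("scene","s11");cv2.imwrite("pics/s11z.png",cv2.resize(im[140:290,270:410],None,fx=4,fy=4,interpolation=2))
E
```

```text
[0.51985187 0.1429166  0.30566567]
(282, 126)
outer [0.572  0.1433] D 53.1 120 240
hole [0.5705 0.1429] D 32.7 116 191
```

View pics/s11z.png

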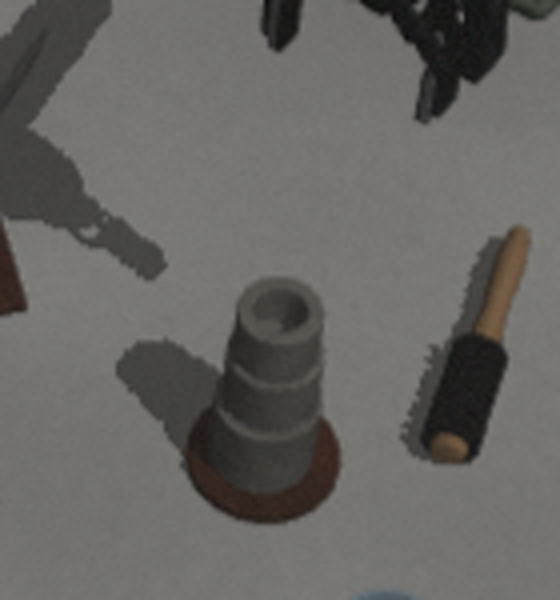

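View pics/w11.png

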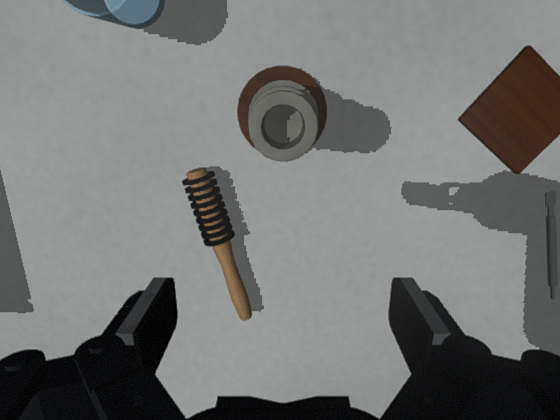

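Request:
{"api": "carry_out", "payload": {
  "plan": [
    [[0.085,-0.02,-0.34,0,0,0,0],[0.085,-0.02,-0.34,0,0,0,0],[0.085,-0.02,-0.34,0,0,0,0],[0.085,-0.02,-0.34,0,0,0,0],[0.085,-0.02,-0.34,0,0,0,0],[0.085,-0.02,-0.34,0,0,0,0],[0.085,-0.02,-0.34,0,0,0,0],[0.085,-0.02,-0.34,0,0,0,0]]
  ]
}}

```text
time: 23.35
position: [0.4998, -0.2027, 0.3029]
tcp_rot: [-0.501, -0.498, 0.503, -0.498]
wrist_force: [-0.5, 0.3, 0.3]
width: 0.0847
```

Request:
{"api": "carry_out", "payload": {
  "plan": [
    [[0.085,-0.013,-0.137,-0.08,0,0,0],[0.085,-0.013,-0.137,-0.08,0,0,0],[0.085,-0.013,-0.137,-0.08,0,0,0],[0.085,-0.013,-0.137,-0.08,0,0,0],[0.085,-0.013,-0.137,-0.08,0,0,0],[0.085,-0.013,-0.137,-0.08,0,0,0]]
  ]
}}

```text
time: 23.95
position: [0.4879, -0.3334, 0.2246]
tcp_rot: [0.5, 0.5, -0.5, 0.5]
wrist_force: [0.1, 1.0, 0.1]
width: 0.0848
```

```bash
python3 - <<'E'
from h import *
s,im=look("wrist","w12");np.save("w12.npy",np.r_[s["position"],s["tcp_rot"]]);print(s["position"],s["joint_positions"][5])
cv2.imwrite("pics/w12z.png",cv2.resize(im[90:240,200:360],None,fx=4,fy=4,interpolation=2))
E
```

```text
[ 0.48786723 -0.33335775  0.22458073] 0.8245853771371517
```

View pics/w12z.png

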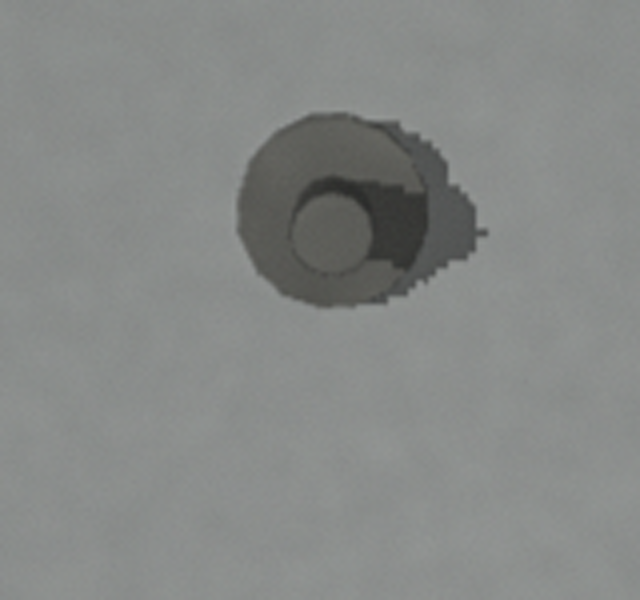

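```bash
python3 - <<'E'
from h import *
v=np.load("w12.npy");T=wristT(dict(position=v[:3],tcp_rot=v[3:]))
r=lambda u,z:ray("wrist",u,z,T)
print(r((282.6,147.9),.044),r((282.9,142),.014)); print(r((272.5,148),.044)[1]-r((293,148),.044)[1], r((259.5,142),.014)[1]-r((307,142),.014)[1])
E
```

```text
[ 0.51775834 -0.33395331  0.044     ] [ 0.51841007 -0.33420731  0.014     ]
0.01713430298636448 0.043312180605735884
```

Request:
{"api": "carry_out", "payload": {
  "plan": [
    [[0.085,0.03,0,-0.02,0,0,0],[0.085,0.03,0,-0.06,0,0,0],[0.06,0.03,0,-0.1,0,0,0],[0.06,0.03,0,-0.13,0,0,0],[0.06,0.03,0,-0.16,0,0,0],[0.06,0.03,0,-0.178,0,0,0],[0.06,0.03,0,-0.188,0,0,0],[0.06,0.03,0,-0.188,0,0,0]]
  ]
}}

```text
time: 24.8
position: [0.5175, -0.3328, 0.0364]
tcp_rot: [0.5, 0.501, -0.5, 0.5]
wrist_force: [-0.1, 0.3, 0.1]
width: 0.06
```

Request:
{"api": "carry_out", "payload": {
  "plan": [
    [[0.05,0,0,0,0,0,0],[0.04,0,0,0,0,0,0],[0.03,0,0,0,0,0,0],[0.024,0,0,0,0,0,0],[0.01,0,0,0,0,0,0],[0.01,0,0,0,0,0,0],[0.01,0,0,0,0,0,0],[0.01,0,0,0,0,0,0]]
  ],
  "grip_force": 30
}}

```text
time: 25.6
position: [0.5177, -0.3347, 0.0374]
tcp_rot: [0.5, 0.499, -0.5, 0.5]
wrist_force: [-1.1, 1.1, 3.7]
width: 0.0166
```

Request:
{"api": "carry_out", "payload": {
  "plan": [
    [[0.01,0,0,0.01,0,0,0],[0.01,0,0,0.04,0,0,0],[0.01,0,0,0.08,0,0,0],[0.01,0,0,0.12,0,0,0],[0.01,0,0,0.17,0,0,0],[0.01,0,0,0.22,0,0,0],[0.01,0,0,0.22,0,0,0]]
  ]
}}

```text
time: 26.3
position: [0.5209, -0.3373, 0.2671]
tcp_rot: [0.501, 0.494, -0.5, 0.506]
wrist_force: [1.3, -1.0, 0.2]
width: 0.0171
```

Request:
{"api": "carry_out", "payload": {
  "plan": [
    [[0.01,0.045,0.34,0,0,0,0],[0.01,0.045,0.34,0,0,0,0],[0.01,0.045,0.34,0,0,0,0],[0.01,0.045,0.34,0,0,0,0],[0.01,0.045,0.34,0,0,0,0],[0.01,0.045,0.34,0,0,0,0],[0.01,0.045,0.34,0,0,0,0],[0.01,0.045,0.34,0,0,0,0]]
  ]
}}

```text
time: 27.1
position: [0.5617, 0.0111, 0.2561]
tcp_rot: [0.499, 0.502, -0.498, 0.501]
wrist_force: [-0.6, -0.9, 0.9]
width: 0.0169
```

Request:
{"api": "carry_out", "payload": {
  "plan": [
    [[0.01,0.008,0.137,0,0,0,0],[0.01,0.008,0.137,0,0,0,0],[0.01,0.008,0.137,0,0,0,0],[0.01,0.008,0.137,-0.02,0,0,0],[0.01,0.008,0.137,-0.04,0,0,0],[0.01,0.008,0.137,-0.045,0,0,0],[0.01,0.008,0.137,-0.045,0,0,0],[0.01,0.008,0.137,-0.045,0,0,0]]
  ]
}}

```text
time: 27.9
position: [0.5708, 0.1421, 0.2124]
tcp_rot: [0.501, 0.499, -0.5, 0.5]
wrist_force: [0.1, 0.4, -0.4]
width: 0.0167
```

```bash
python3 - <<'E'
from h import *
s,im=look("wrist","w13");np.save("w13.npy",np.r_[s["position"],s["tcp_rot"]]);print(s["position"],s["wrist_force"],s["width"])
s,im=look("scene","s13");cv2.imwrite("pics/s13z.png",cv2.resize(im[140:290,270:410],None,fx=4,fy=4,interpolation=2));print(s["position"])
E
```

```text
[0.57077022 0.1420567  0.21243678] [ 0.08402215  0.39057567 -0.42173689] 0.016709235875342534
[0.57110827 0.14216914 0.21296113]
```

View pics/w13.png

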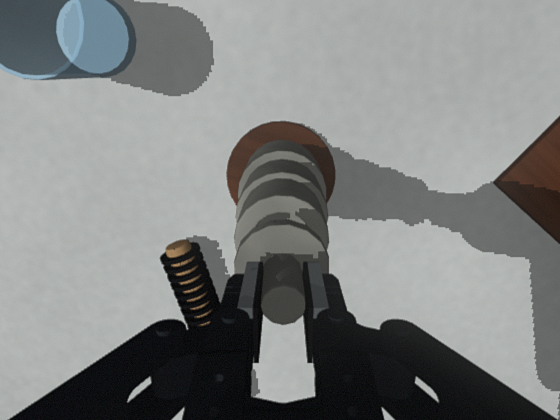

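View pics/s13z.png

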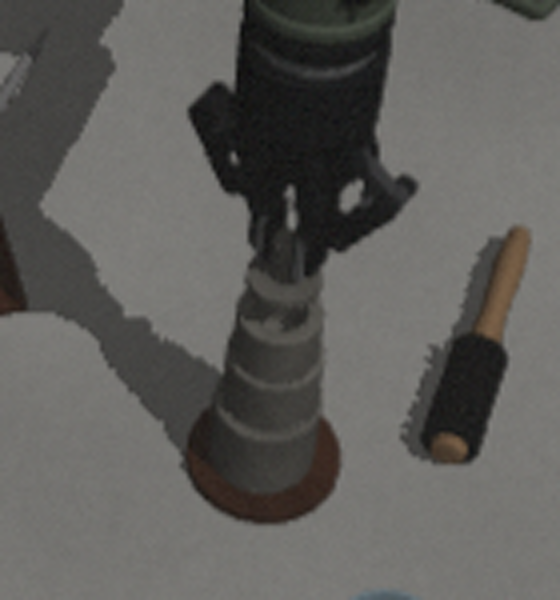

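```bash
python3 - <<'E'
from h import *
im=cv2.imread("pics/w13.png");g=im.astype(int).sum(2)//3
print([(r,int(g[r,283])) for r in range(120,330,2)])
print([(c,int(g[240,c])) for c in list(range(226,246))+list(range(320,336))])
cv2.imwrite("pics/w13z.png",cv2.resize(im[110:340,210:360],None,fx=2.6,fy=2.6,interpolation=2))
E
```

```text
[(120, 156), (122, 58), (124, 61), (126, 64), (128, 63), (130, 60), (132, 60), (134, 60), (136, 61), (138, 57), (140, 60), (142, 63), (144, 60), (146, 58), (148, 59), (150, 64), (152, 120), (154, 119), (156, 117), (158, 108), (160, 56), (162, 60), (164, 55), (166, 55), (168, 55), (170, 53), (172, 93), (174, 123), (176, 123), (178, 92), (180, 59), (182, 59), (184, 60), (186, 59), (188, 55), (190, 57), (192, 60), (194, 55), (196, 117), (198, 125), (200, 124), (202, 122), (204, 122), (206, 119), (208, 118), (210, 119), (212, 92), (214, 68), (216, 70), (218, 71), (220, 56), (222, 55), (224, 61), (226, 119), (228, 118), (230, 115), (232, 117), (234, 116), (236, 115), (238, 113), (240, 112), (242, 111), (244, 110), (246, 112), (248, 112), (250, 110), (252, 109), (254, 54), (256, 52), (258, 54), (260, 51), (262, 48), (264, 48), (266, 48), (268, 47), (270, 54), (272, 54), (274, 53), (276, 53), (278, 49), (280, 50), (282, 51), (284, 52), (286, 65), (288, 70), (290, 66), (292, 65), (294, 68), (296, 65), (298, 66), (300, 66), (302, 67), (304, 66), (306, 67), (308, 65), (310, 66), (312, 66), (314, 65), (316, 66), (318, 68), (320, 64), (322, 63), (324, 89), (326, 183), (328, 178)]
[(226, 177), (227, 176), (228, 177), (229, 178), (230, 177), (231, 178), (232, 179), (233, 181), (234, 149), (235, 131), (236, 127), (237, 126), (238, 126), (239, 129), (240, 118), (241, 90), (242, 71), (243, 71), (244, 72), (245, 83), (320, 47), (321, 57), (322, 70), (323, 73), (324, 70), (325, 72), (326, 69), (327, 65), (328, 71), (329, 167), (330, 180), (331, 175), (332, 174), (333, 174), (334, 175), (335, 175)]
```

View pics/w13z.png

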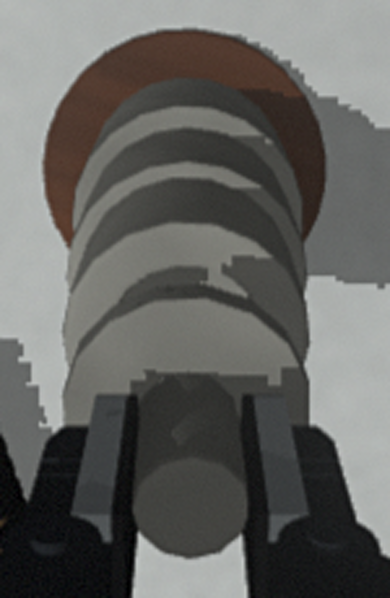

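```bash
python3 - <<'E'
from h import *
v=np.load("w13.npy");T=wristT(dict(position=v[:3],tcp_rot=v[3:]));p=v[:3]
for n,u,z,o in[("So",(283,195),.156,-.026),("Si",(283,212.3),.156,-.016),("disc",(283,225),p[2]-.0234,-.022),("kf",(283,285.5),p[2]+.0066,-.009),("kn",(283,324),p[2]+.0066,.009)]:
    print(n,ray("wrist",u,z,T)[:2]+[o,0])
# y: S edges at row ~240-ish
print(ray("wrist",(234.3,240),.156,T),ray("wrist",(328.5,240),.156,T))
E
```

```text
So [0.56965367 0.14105906]
Si [0.57010155 0.14106707]
disc [0.56937568 0.14111675]
kf [0.56939837 0.14117677]
kn [0.5704408  0.14119099]
[0.5702257  0.16757678 0.156     ] [0.5701517  0.11632016 0.156     ]
```

Request:
{"api": "carry_out", "payload": {
  "plan": [
    [[0.01,0,0.0005,-0.008,0,0,0],[0.01,0,0.0005,-0.014,0,0,0],[0.01,0,0.0005,-0.018,0,0,0],[0.01,0,0.0005,-0.02,0,0,0],[0.01,0,0.0005,-0.02,0,0,0],[0.01,0,0.0005,-0.02,0,0,0]]
  ]
}}

```text
time: 28.6
position: [0.5703, 0.1433, 0.1918]
tcp_rot: [0.5, 0.5, -0.5, 0.5]
wrist_force: [0.1, 0.6, -0.9]
width: 0.0166
```

Request:
{"api": "carry_out", "payload": {
  "plan": [
    [[0.01,0,0,-0.001,0,0,0],[0.01,0,0,-0.002,0,0,0],[0.01,0,0,-0.002,0,0,0]]
  ]
}}

```text
time: 28.9
position: [0.5702, 0.1432, 0.1897]
tcp_rot: [-0.5, -0.5, 0.5, -0.5]
wrist_force: [0.1, -1.0, -0.7]
width: 0.0169
```

Request:
{"api": "carry_out", "payload": {
  "plan": [
    [[0.01,0,0,-0.001,0,0,0],[0.01,0,0,-0.002,0,0,0],[0.01,0,0,-0.002,0,0,0]]
  ]
}}

```text
time: 29.2
position: [0.5704, 0.1432, 0.1878]
tcp_rot: [0.5, 0.5, -0.5, 0.5]
wrist_force: [0.7, -0.4, -1.3]
width: 0.0166
```

Request:
{"api": "carry_out", "payload": {
  "plan": [
    [[0.01,0,0,-0.001,0,0,0],[0.01,0,0,-0.001,0,0,0]]
  ]
}}

```text
time: 29.4
position: [0.5706, 0.1433, 0.1876]
tcp_rot: [0.5, 0.5, -0.5, 0.5]
wrist_force: [-1.2, 0.4, 3.8]
width: 0.0167
```

Request:
{"api": "carry_out", "payload": {
  "plan": [
    [[0.025,0,0,0.001,0,0,0],[0.035,0,0,0.001,0,0,0],[0.05,0,0,0.001,0,0,0],[0.05,0,0,0.001,0,0,0],[0.05,0,0,0.001,0,0,0]]
  ]
}}

```text
time: 29.9
position: [0.5702, 0.1432, 0.1875]
tcp_rot: [-0.5, -0.5, 0.5, -0.5]
wrist_force: [-0.1, -0.1, -0.4]
width: 0.0501
```

Request:
{"api": "carry_out", "payload": {
  "plan": [
    [[0.05,0,0,0.02,0,0,0],[0.05,0,0,0.05,0,0,0],[0.05,0,0,0.09,0,0,0],[0.05,0,0,0.12,0,0,0],[0.05,-0.05,0,0.15,0,0,0],[0.05,-0.1,-0.03,0.15,0,0,0],[0.05,-0.1,-0.06,0.15,0,0,0],[0.05,-0.1,-0.06,0.15,0,0,0]]
  ]
}}

```text
time: 30.7
position: [0.4688, 0.0808, 0.3386]
tcp_rot: [-0.501, -0.498, 0.501, -0.5]
wrist_force: [0.1, 0.6, 0.1]
width: 0.05
```

Request:
{"api": "carry_out", "payload": {
  "plan": [
    [[0.05,0,-0.3,0,0,0,0],[0.05,0,-0.3,0,0,0,0],[0.05,0,-0.3,0,0,0,0],[0.05,0,-0.3,0,0,0,0],[0.05,0,-0.3,0,0,0,0],[0.05,0,-0.3,0,0,0,0],[0.05,0,-0.3,0,0,0,0]]
  ]
}}

```text
time: 31.4
position: [0.4701, -0.2223, 0.337]
tcp_rot: [-0.501, -0.498, 0.503, -0.498]
wrist_force: [-0.2, 0.8, 0.2]
width: 0.0499
```

```bash
python3 - <<'E'
from h import *
s,a=look("scene","s14");_,b=look("top","t14")
z=cv2.resize(a[140:290,270:410],None,fx=4,fy=4,interpolation=2);t=cv2.resize(b[140:260,160:270],None,fx=2,fy=2)
o=np.zeros((600,780,3),np.uint8);o[:,:560]=z;o[:240,560:]=t[:,:220];cv2.imwrite("pics/f14.png",o)
f=b.astype(int).sum(2)//3
# other things unmoved: compare with start
b0=cv2.imread("pics/top0.png")
for n,(y0,y1,x0,x1) in dict(tumbler=(105,165,100,165),can=(95,160,385,455),brush=(220,325,155,200),push=(240,315,360,385)).items():
    d=cv2.absdiff(b0[y0:y1,x0:x1],b[y0:y1,x0:x1]).max(2);print(n,(d>30).sum())
E
```

```text
tumbler 0
can 0
brush 35
push 0
```

View pics/f14.png

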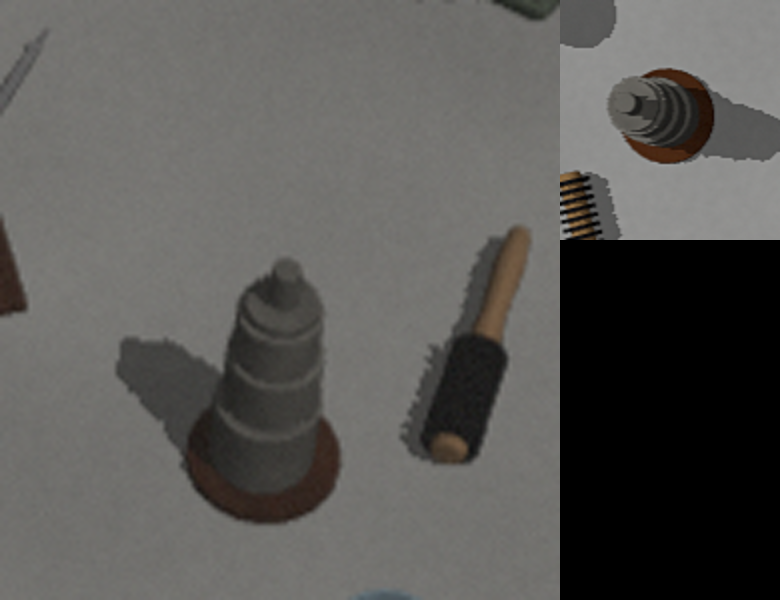

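View pics/t14.png

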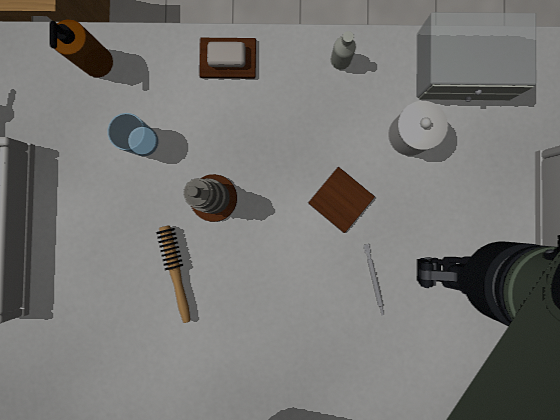

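The full stack stands upright on the round board, with its top at pixel (195,187) in the top view. The 35 changed pixels near the brush are most likely the jar shadow that has gone. The brush itself looks the same.

```bash
python3 -c "
from bench import *
print(sign_off())"
```

```text
the job is handed in; nothing more can be done
None
```

The stack is built on the middle of the round board: large jar, medium, small, then the lid. I released each piece before fetching the next, and signed off at about 31.5 s of the 123 s allowed.

- **Centring:** the large jar measured within about 1 mm of the board's centre. The medium and small jars' rims measured within about 1 mm of the large jar's centre.
- **Seating:** each piece came to rest within 0.3 mm of the height it should have when fully home. The tool stopped at 0.103, 0.1445 and 0.1876 m for the medium jar, small jar and lid. The highest contact force in the readings was about 10 N, at the large jar.
- **Final pictures:** the stack is upright with even joints, and the arm is well clear of it.
- **Other objects:** the before-and-after top pictures show no change at the tumbler, canister and cuticle pusher. The hairbrush area differs in 35 pixels. I put that down to the large jar's shadow having gone, and the brush itself looks unmoved, but I did not check this separately.
- **Measurement disagreement:** my camera estimates of position differed from each other and from the arm's own readings by 1–3 mm at times. I checked the alignment by wrist camera before lowering the medium jar, the small jar and the lid.

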